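Gauge a label holder and press it home behind the rack lip

TASK

Check the wooden label holder's tongue with the drop gauge it lies under: push the gauge's knob down until the foot rests on the tongue, then let it spring back up. Draw the holder out and push it tongue first, centrally and square, under and behind the metal lip at the foot of the small strip rack, against the sprung clip, until its shoulder is fully home against the lip. Finish while still holding it pressed home there, and leave the other things where they are.

Things in the scene. Friction and masses are not known exactly. Their poses are not given: they have to be found in the camera images.
- holder_mid (a point): Centre (9 mm above the underside) of the main part of the label holder, a loose brown wooden plate, paper card on top, 110-210 g. Main part 90 long (x -45 to +45), 46 wide, 18 mm thick; at its +x end (+45 to +69) a tongue 46 wide, 9 thick, flush below. It starts with the tongue under the gauge foot. Grip across the width, a little behind centre; draw back along -x 40 mm before lifting. z up.
- holder_shoulder (a point): Middle of the top edge of the label holder's shoulder (the step from body down to tongue): 45 mm ahead (+x) of holder_mid, 18 mm above the underside. Axes as holder_mid.
- gauge: Drop gauge fixed to the bench: grey C-frame with a steel foot on a sprung vertical slide. Origin on the bench on the foot's axis; +x runs level from the foot to the column (52 to 80 mm) and base plate (40 to 110 mm, 100 wide); its arm (34 mm wide, top at 62 mm) ends 6 mm on the -x side of the axis. The holder comes out to -x. z up.
- gauge_knob (a point): Centre of the top of the gauge's black round knob (26 mm diameter), on the foot's axis, 95 mm above the bench when the foot is up; it moves with the foot. Press it straight down to lower the foot.
- gauge_foot (a joint): How far the gauge's foot is lowered, m: 0 = up (its round face, 13 mm diameter, 30 mm above the bench), at most 0.030; about 0.021 when it rests on the 9 mm tongue. A spring (about 2.5 N at the start, 5 N at 0.021) lifts it when it is let go.
- rack: Small wooden rack of strips, fixed, 200 wide, 130 deep, 70 mm high, an aluminium lip along its foot. Origin on the bench under the middle of the lip's front edge; +x level, the way the holder goes in; y along the lip; z up. Lip 20 mm deep, underside at 13, top at 23 mm: the tongue goes under, the shoulder stops at its edge (x=0). Opening 130 wide, floor is the bench. Rack proper starts at x=50 mm.
- clip (a joint): How far the sprung steel clip (44 mm wide, centred on y = 0 of the rack) has been pushed in along the rack's +x, m. At 0 its front face stands 8 mm behind the lip's front edge; it is at about 0.016 with the holder fully home, at most 0.021. Its spring pushes back with 4 N at 0 and about 9 N at 0.016.
- offcut: Bystander: plain dark wooden block 85 x 46 x 20 mm without tongue or card, loose. Origin at the centre of its underside.
- plane: Bystander: hand plane 150 x 48 mm, loose. Origin at the centre of its underside.
- glue: Bystander: white glue bottle 60 mm across, 160 mm high, loose. Origin at the centre of its underside.
- driver: Bystander: screwdriver, loose, lying on the bench.
- tape: Bystander: black tape measure 68 x 36 x 62 mm, loose. Origin at the centre of its underside.
- screws: Bystander: glass jar 70 mm across, 80 mm high, loose. Origin at the centre of its underside.
- mallet: Bystander: hammer, loose, lying on the bench.
Things that resemble listed ones, but are neither listed nor needed, are in the scene too. Leave any blue or turquoise look-alike of the part that bears holder_mid alone.

How it is judged:
On the way, in this order (a step that is already met when the one before it is completed fails the run):
1. the gauge's foot is lowered onto the holder's tongue and reads its height (value of joint gauge_foot between 0.0195 and 0.0235 m and horizontal distance between holder_shoulder and gauge below 0.03 m), for 0.2 s.
2. the gauge's foot has sprung back up (value of joint gauge_foot below 0.004 m), for 0.1 s.
3. the tongue is behind the lip and has begun to push the clip in (value of joint clip above 0.003 m and x of holder_shoulder in the frame of rack above -0.016 m and contact force between rack and holder above 1 N), for 0.05 s.
At the end, for the whole second after the job is handed in: Shoulder within 3 mm of the lip's front edge and 25 mm of the opening's middle, holder flat and square within 0.1 rad, clip in by over 12 mm, over 5 N between rack and holder, fingers still on the holder with over 3 N, gauge foot up (below 4 mm) (x of holder_shoulder in the frame of rack between -0.003 and 0.004 m and y of holder_shoulder in the frame of rack between -0.025 and 0.025 m and z of holder_shoulder in the frame of rack below 0.023 m and angle between the x axis of holder_mid and the x axis of rack, either way round below 0.1 rad and value of joint clip above 0.012 m and contact force between rack and holder above 5 N and contact force between the fingers and holder above 3 N and value of joint gauge_foot below 0.004 m); the arm keeps its last pose, push and grip.
It fails at once if a bystander is moved by more than 30 mm (distance of any of offcut, plane, glue, driver, tape, screws, mallet from where it was at the start of the episode above 0.03 m).
It also fails if it takes over 58 s, if anything falls off the work surface, if the arm or the gripper's body presses on something with over 40 N, if the wrist force passes 120 N, or if a joint passes its speed limit or range.

ROBOT

A 6-joint arm with a two-finger parallel gripper is mounted at the origin on the work surface. World frame = base frame: x ahead of the robot, y to its left, z up, the work surface at z = 0. Lengths are in m, angles in rad, forces in N, time in s.
With the tool pointing down it reaches from about 0.275 to 0.825 m from the base axis. Payload 5.2 kg.
Tool frame: the origin (TCP) lies on the front face of the gripper's body, between the roots of the fingers; the fingertips stand 84 mm ahead of it and the grasp point (between the pads) lies 65 mm ahead of it; z points along the fingers, y is the direction in which the jaws open and shut (so a half turn about z gives the same grasp; the last joint's range is limited). The gripper opens to 93 mm and grips with 3 to 60 N. Pads are 15 mm wide; open, the fingers measure 128 mm over their backs; the gripper's body (75 mm by 188 mm) begins 65 mm behind the grasp point.
Start: joints at [-1.526, 0.259, 1.535, -0, 1.348, -0.203], TCP at [0.135, -0.533, 0.303] pointing down, gripper open.
Joint ranges: [-3.14, 3.14], [-0.91, 2.08], [0.19, 2.58], [-1.22, 4.36], [0.22, 2.71], [-3.12, 3.12]. Speed limits (rad/s): [2.57, 2.57, 3.14, 3.14, 3.14, 3.14].

INTERFACE

Orientations are given as a 3x3 rotation matrix whose columns are the frame's x, y, z axes.
In Python, from plant import r gives the robot as it stands. The module is installed in compiled form; this text tells all that it offers.
- The arm moves only by the tool move_arm, never from a script. Its argument "increments" is a list of rows, each a list of 3 entries, a list of its own where there are three numbers: the turn, a rotation vector about the tool's x, y, z in degrees, then the shift along the tool's x, y, z in m, then the gripper's target within -1 to 1 (fully open at 1, half-way at 0, shut at -1). A call has exactly 10 rows; each row is the pose to reach, as a shift and turn from the pose measured when the call began, along the tool's axes at that moment; what a row does not reach only later rows make up. A row lasts 1/8 s, in which the tool goes at most 62.5 mm and 10.7 degrees, less where a joint would pass 70% of its speed; a pose out of reach is approached as far as the arm can. A call with a gripper value outside its range is refused whole. The fingers move at their own pace and stop on an object; "force" is the grip in N (left out, the last holds). Time passes only in rows, so rows that repeat a pose let the fingers close, or fill a call up. It gives the time, the measured TCP pose, the force and the opening at its end, in the units of the state.
- r.observe(): the state, without advancing time (a new reading comes with each control period).
- r.capture(name): name is "side" or "top"; returns the picture (480x640x3 uint8, red, green, blue); there is no depth.
- r.camera_model(name): a dict with "fx", "fy", "cx", "cy" (pixels), "position" and "orientation" of the camera in the world. Camera axes: x right, y down, z forward; pixel columns grow to the right and rows downward; lengths in m; the calibration is good to about 2 mm. A picture is of the moment at which its call begins. camera_model takes no time and is no camera call.
- r.job_done(): hands the job in, once; it reports no verdict.
The state is a dict: "t": time; "q": joint angles; "joint_velocities": joint speeds; "joint_torque": joint torques, N m; "eef_pos": TCP position; "ee_rot": TCP orientation; "ft_force": force on the tool from outside, world axes, zero at the start; "torque": the same for the moment, N m; "finger_gap": finger opening in m.
Only numpy, scipy, OpenCV 4.12 (cv2) and the standard library are available. Lean on these libraries where they do the work, as an engineer would, in place of code of your own. Each camera call takes 0.05 s, during which the arm holds its last target. There are 200 camera calls.

## Working session

There is one attempt and no reset: what is moved stays moved. The work goes in short steps, Python scripts to look and compute and a tool call to move; the robot and the scene stay as the last step left them, time stands still between calls to the robot, and variables do not carry over. Pictures are saved under pics/ and viewed, about 8 in all and at most 12, crops included, and the job is handed in when it is done.

Besides the shell and the picture viewer there is one more tool, called after ">>>" as name(argument=value, ...), one argument or row to a line, values as JSON. move_arm: Moves the arm, as the interface text tells. Its arguments: {"type":"object","properties":{"increments":{"type":"array"},"force":{"type":"number"}},"required":["increments"]}

```bash
mkdir -p pics; ls
python3 - <<'E'
from plant import r
import cv2,numpy as np
for n in("top","side"):
    im=r.capture(n); cv2.imwrite(f"pics/{n}0.png",im[:,:,::-1])
    m=r.camera_model(n); print(n,m)
s=r.observe(); print(s)
E
```

```text
pics
top {'fx': 594.395992072287, 'fy': 594.395992072287, 'cx': 326.25440496224206, 'cy': 244.24178605638727, 'position': array([ 0.19245231, -0.02263442,  1.72062238]), 'orientation': array([[ 0.0076122 , -0.98100226,  0.19384688],
       [-0.99989969, -0.0051518 ,  0.01319343],
       [-0.01194413, -0.19392787, -0.98094308]])}
side {'fx': 441.43671756323266, 'fy': 441.43671756323266, 'cx': 327.448585688175, 'cy': 241.4422760876711, 'position': array([0.28508016, 0.8677266 , 0.7787546 ]), 'orientation': array([[-0.96141095, -0.15326761,  0.22846887],
       [-0.27425566,  0.59956334, -0.75186943],
       [-0.02174433, -0.78551438, -0.61846127]])}
{'t': 0.1, 'q': array([-1.52582452e+00,  2.59271707e-01,  1.53593622e+00, -2.33986354e-05,
        1.34800264e+00, -2.02801738e-01]), 'joint_velocities': array([ 0.00165115, -0.00077371, -0.00344461,  0.0002593 , -0.00126174,
        0.00211037]), 'joint_torque': array([ 4.26450410e-03, -4.38205719e+01, -2.84646803e+01,  7.20851426e-02,
        3.61333508e-02, -5.04232219e-05]), 'eef_pos': array([ 0.13488504, -0.53284915,  0.30201489]), 'ee_rot': array([[ 9.69459596e-01,  2.45251060e-01, -9.55333975e-05],
       [ 2.45250891e-01, -9.69458298e-01,  1.61525599e-03],
       [ 3.03527599e-04, -1.58935507e-03, -9.99998691e-01]]), 'ft_force': array([ 0.33113989,  0.24287618, -0.50642723]), 'torque': array([ 0.03528272, -0.0289125 , -0.01918155]), 'finger_gap': 0.0931042161687327}
```

View pics/top0.png

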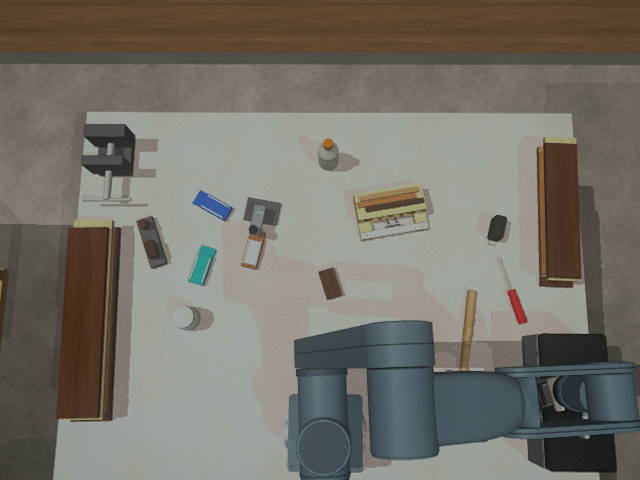

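View pics/side0.png

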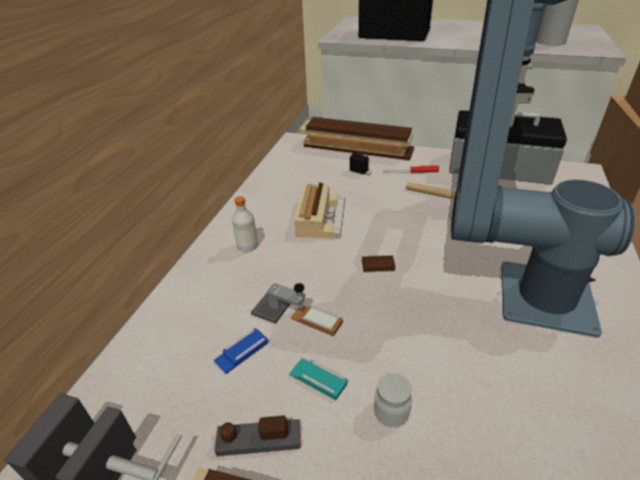

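Top view: the robot is at the bottom, the brown holder with its card is at (253,250), the gauge knob at (253,229), the gauge base at (262,210), and the rack at (392,212) with its lip at about (393,234). 
These could be taken for the holder: brown with card (253,250), blue (213,205), turquoise (202,265), and the dark offcut (330,283). I choose the brown one with the card, whose tongue lies under the gauge. I'll check it in a close crop.

```bash
cat > h.py <<'E'
import numpy as np,cv2
from plant import r
M={n:r.camera_model(n) for n in("top","side")}
def ray(n,u,v):
    m=M[n]; d=m["orientation"]@np.array([(u-m["cx"])/m["fx"],(v-m["cy"])/m["fy"],1.]); return m["position"],d
def onz(n,u,v,z):
    p,d=ray(n,u,v); return p+d*(z-p[2])/d[2]
def tri(a,b):
    A=np.zeros((3,3));y=np.zeros(3)
    for n,(u,v) in(("top",a),("side",b)):
        p,d=ray(n,u,v); d=d/np.linalg.norm(d); P=np.eye(3)-np.outer(d,d); A+=P;y+=P@p
    return np.linalg.solve(A,y)
def px(n,P):
    m=M[n]; c=m["orientation"].T@(np.array(P)-m["position"]); return c[:2]/c[2]*m["fx"]+[m["cx"],m["cy"]]
def crop(im,x,y,w,h,s,name=None):
    c=cv2.resize(im[y:y+h,x:x+w],None,fx=s,fy=s,interpolation=cv2.INTER_CUBIC)[:,:,::-1].copy()
    for i in range(0,w,10): cv2.line(c,(i*s,0),(i*s,8 if (x+i)%50 else 20),(0,0,255),1)
    for j in range(0,h,10): cv2.line(c,(0,j*s),(8 if (y+j)%50 else 20,j*s),(0,0,255),1)
    return c
E
python3 - <<'E'
from h import *
t=cv2.imread("pics/top0.png")[:,:,::-1];s=cv2.imread("pics/side0.png")[:,:,::-1]
a=np.hstack([crop(t,230,190,60,90,6),crop(t,345,180,70,90,6)[:, :420]])[:540]
a=np.hstack([crop(t,230,190,60,90,6)[:540],crop(t,350,180,70,90,6)])
cv2.imwrite("pics/c1.png",crop(t,230,190,60,90,6)); 
A=np.hstack([crop(t,230,190,66,50,6),crop(t,350,180,66,50,6)])
L=crop(t,230,190,60,90,6)   # 360x540
R=crop(t,350,180,88,65,5)   # 440x325
out=np.zeros((540,800,3),np.uint8); out[:,:360]=L; out[:325,360:]=R
out[330:540,360:800]=crop(s,245,275,110,70,4)[:210,:440]
cv2.imwrite("pics/c1.png",out)
E
```

```text
(no output)
```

View pics/c1.png

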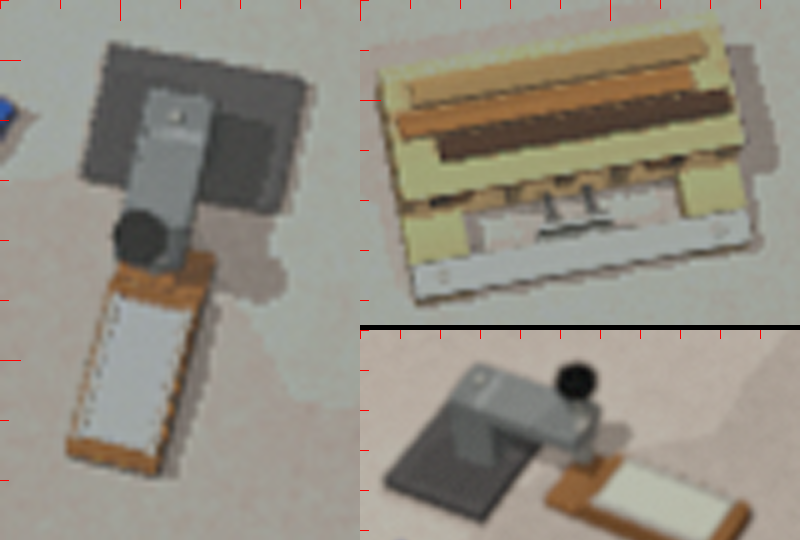

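The crop confirms the choice: a brown body with a white card, its tongue under the foot at about top px (256,234). The knob is at top (253.3,229.5) and side (299,288). The lip's front edge runs from top (361,241) to (428,229).

Run:
```python
from h import *
np.set_printoptions(precision=4,suppress=True)
t=cv2.imread("pics/top0.png");s=cv2.imread("pics/side0.png")
def mask(im,x,y,w,h,f):
    hsv=cv2.cvtColor(im,cv2.COLOR_BGR2HSV).astype(int); m=np.zeros(im.shape[:2],np.uint8)
    m[y:y+h,x:x+w]=f(hsv[...,0],hsv[...,1],hsv[...,2])[y:y+h,x:x+w]
    n,l,st,c=cv2.connectedComponentsWithStats(m); k=1+st[1:,4].argmax(); return (l==k).astype(np.uint8),c[k],st[k]
kt=mask(t,245,220,18,18,lambda h,s,v:v<75); ks=mask(s,288,278,22,18,lambda h,s,v:v<45)
print("knob px",kt[1],kt[2],ks[1],ks[2]); print("knob tri (centre mass ~0.09)",tri(kt[1],ks[1]), onz("top",*kt[1],.093))
# holder body: brown, with card (fill via hull)
hb=mask(t,235,232,40,42,lambda h,s,v:(s>90)&(h<25))
c=np.column_stack(np.nonzero(hb[0])[::-1]).astype(np.float32); 
P=np.array([onz("top",u,v,.015)[:2] for u,v in c]); b=cv2.minAreaRect((P*1000).astype(np.float32)); print("holder rect mm",b, cv2.boxPoints(b))
# base plate corners
for u,v in((247.8,197.2),(281,203),(275.8,225.5),(243.7,219.7)): print("base",onz("top",u,v,.006))
# lip front edge, z .023 : left/right
hsv=cv2.cvtColor(t,cv2.COLOR_BGR2HSV)
a=onz("top",361.2,240.8,.0); b2=onz("top",428.5,229,.0)
for z in(.0,.013,.023):
  a=onz("top",361.4,240.9,z); b2=onz("top",428.2,228.6,z); d=b2-a; print("lip z",z,a,b2,np.linalg.norm(d),"mid",(a+b2)/2,"ang of +x",np.degrees(np.arctan2(-d[0],d[1]))+180)
for row in range(222,246): print(row, hsv[row,392:398,2], hsv[row,370,2],hsv[row,418,2])
```

```text
knob px [252.9844 229.1406] [249 225   9   9  64] [298.5273 287.6909] [295 284   8   8  55]
knob tri (centre mass ~0.09) [0.5569 0.206  0.0892] [0.5563 0.2055 0.093 ]
holder rect mm ((541.5979614257812, 208.82444763183594), (45.710662841796875, 57.68103790283203), 76.55757141113281) [[508.2344 193.2998]
 [564.3353 179.8908]
 [574.9615 224.3491]
 [518.8607 237.7581]]
base [0.6735 0.2363 0.006 ]
base [0.656  0.1364 0.006 ]
base [0.5871 0.1503 0.006 ]
base [0.6043 0.2462 0.006 ]
lip z 0.0 [ 0.5431 -0.1032  0.    ] [ 0.5813 -0.3009  0.    ] 0.2014058704481563 mid [ 0.5622 -0.2021  0.    ] ang of +x 10.927977509796705
lip z 0.013 [ 0.5404 -0.1026  0.013 ] [ 0.5783 -0.2988  0.013 ] 0.19988416740519846 mid [ 0.5594 -0.2007  0.013 ] ang of +x 10.927977509796733
lip z 0.023 [ 0.5384 -0.1021  0.023 ] [ 0.5761 -0.2972  0.023 ] 0.19871362660292316 mid [ 0.5572 -0.1997  0.023 ] ang of +x 10.927977509796705
222 [161 157 154 120 105 113] 138 153
223 [158 150 151 151 140 153] 148 136
224 [149 154 147 116  86  75] 153 167
225 [ 74  76  78  84 104 109] 158 166
226 [104 102 115 135 156 150] 160 166
227 [132 134 157 164 168 167] 160 167
228 [171 169 168 167 167 167] 158 169
229 [166 166 166 165 165 166] 161 156
230 [165 168 164 166 165 165] 154 79
231 [166 165 166 166 166 167] 135 129
232 [168 167 166 169 167 163] 168 171
233 [159 157 156 156 151 135] 166 166
234 [114 107 109 115 113 117] 167 166
235 [122 132 134 144 142 140] 166 165
236 [139 140 146 168 169 169] 168 167
237 [169 168 168 167 166 167] 158 166
238 [165 167 165 166 166 165] 86 165
239 [166 166 166 166 166 165] 108 163
240 [167 165 167 166 166 165] 146 166
241 [165 166 166 166 166 166] 168 167
242 [167 166 166 166 164 166] 166 166
243 [165 164 164 165 167 167] 164 165
244 [167 165 165 166 164 165] 166 166
245 [165 167 166 166 166 166] 165 164
```

```bash
cat >> h.py <<'E'
def go(p,yaw):
    "turn (deg) and shift in tool axes to reach TCP p, pointing down, tool x at yaw deg"
    from scipy.spatial.transform import Rotation as R
    s=r.observe(); E=s["ee_rot"]; c,n=np.cos(np.radians(yaw)),np.sin(np.radians(yaw))
    T=np.array([[c,n,0],[n,-c,0],[0,0,-1.]])
    print("t",round(s["t"],2),"turn",R.from_matrix(E.T@T).as_rotvec(degrees=True).round(2),"shift",(E.T@(np.array(p)-s["eef_pos"])).round(4))
E
python3 - <<'E'
from h import *
np.set_printoptions(precision=4,suppress=True)
C=[onz("top",u,v,.0185)[:2] for u,v in((248.8,238.7),(242.5,264.5),(262.2,240.5),(255.8,266.3))]
for a,b in((C[0],C[1]),(C[2],C[3])): d=a-b; print("card yaw",np.degrees(np.arctan2(d[1],d[0])),np.linalg.norm(d))
d=(C[0]+C[1]-C[2]-C[3]); print("yaw by width",np.degrees(np.arctan2(-d[0],d[1])),np.linalg.norm(d)/2); print("card centre",sum(C)/4)
a,b=onz("top",241.2,265.6,.018)[:2],onz("top",255.9,268.5,.018)[:2]; print("rear",a,b,(a+b)/2,np.linalg.norm(a-b))
# lip top edge subpixel: half-level crossing down each column
t=cv2.imread("pics/top0.png"); g=t.max(2).astype(float); pts=[]
for u in range(366,424):
    v0=240.9-(u-361.4)*.184; lo=int(v0)-5; col=g[lo:lo+8,u]; 
    k=[i for i in range(7) if col[i]>=140>col[i+1]]
    if k: pts.append((u,lo+k[-1]+(col[k[-1]]-140)/(col[k[-1]]-col[k[-1]+1])))
pts=np.array(pts); vx,vy,x0,y0=cv2.fitLine(pts.astype(np.float32),cv2.DIST_HUBER,0,.01,.01).ravel(); print(len(pts),vy/vx)
f=lambda u:y0+(u-x0)*vy/vx
a,b=[onz("top",u,f(u),.023) for u in(361.2,428.4)]; print("lip top",a,b,np.linalg.norm(a-b),(a+b)/2,"yaw",np.degrees(np.arctan2(b[0]-a[0],a[1]-b[1])))
go((.5565,.2055,.21),-12)
E
```

```text
card yaw -11.65965873743623 0.07822791805124721
card yaw -12.112061251121254 0.0782472177934638
yaw by width -7.4543174569751445 0.039489690321870684
card centre [0.5033 0.2156]
rear [0.4644 0.2468] [0.4561 0.2038] [0.4602 0.2253] 0.04380852669424544
58 -0.17496091
lip top [ 0.5439 -0.1015  0.023 ] [ 0.58   -0.2979  0.023 ] 0.19964529233566772 [ 0.562  -0.1997  0.023 ] yaw 10.414591543820869
t 0.1 turn [-0.09  0.   26.2 ] shift [ 0.5898 -0.6123  0.0932]
```

>>> move_arm(
  increments=[
    [[0, 0, 26], [0.59, -0.612, 0.08], -1],
    [[0, 0, 26], [0.59, -0.612, 0.08], -1],
    [[0, 0, 26], [0.59, -0.612, 0.08], -1],
    [[0, 0, 26], [0.59, -0.612, 0.08], -1],
    [[0, 0, 26], [0.59, -0.612, 0.08], -1],
    [[0, 0, 26], [0.59, -0.612, 0.08], -1],
    [[0, 0, 26], [0.59, -0.612, 0.08], -1],
    [[0, 0, 26], [0.59, -0.612, 0.08], -1],
    [[0, 0, 26], [0.59, -0.612, 0.08], -1],
    [[0, 0, 26], [0.59, -0.612, 0.08], -1],
  ],
)

```text
t: 1.35
eef_pos: [0.4442, 0.0092, 0.2443]
ee_rot: [[0.979, -0.204, 0.0], [-0.204, -0.979, 0.001], [-0.0, -0.001, -1.0]]
ft_force: [0.9, -0.9, 0.9]
finger_gap: 0.0008
```

```bash
python3 -c "
from h import *
go((.5565,.2055,.20),-12);print(r.observe()['eef_pos'],r.observe()['finger_gap'])"
```

```text
t 1.35 turn [-0.08  0.    0.21] shift [ 0.0699 -0.2151  0.0446]
[0.44416115 0.00919857 0.24434033] 0.0007590134171517613
```

>>> move_arm(
  increments=[
    [[0, 0, 0], [0.07, -0.215, 0.044], -1],
    [[0, 0, 0], [0.07, -0.215, 0.044], -1],
    [[0, 0, 0], [0.07, -0.215, 0.044], -1],
    [[0, 0, 0], [0.07, -0.215, 0.044], -1],
    [[0, 0, 0], [0.07, -0.215, 0.044], -1],
    [[0, 0, 0], [0.07, -0.215, 0.044], -1],
    [[0, 0, 0], [0.07, -0.215, 0.044], -1],
    [[0, 0, 0], [0.07, -0.215, 0.044], -1],
    [[0, 0, 0], [0.07, -0.215, 0.044], -1],
    [[0, 0, 0], [0.07, -0.215, 0.044], -1],
  ],
)

```text
t: 2.6
eef_pos: [0.5567, 0.2051, 0.2009]
ee_rot: [[0.979, -0.205, 0.001], [-0.205, -0.979, 0.001], [0.0, -0.001, -1.0]]
ft_force: [-0.4, -0.3, -0.5]
finger_gap: 0.0005
```

```bash
python3 -c "
from h import *
s=r.capture('side');t=r.capture('top')
cv2.imwrite('pics/c2.png',np.hstack([crop(s,250,210,100,120,4),crop(t,215,170,80,96,5)]))
go((.5565,.2055,.20),-12);o=r.observe();print(o['eef_pos'],o['ft_force'])"
```

```text
t 2.7 turn [-0.08 -0.01  0.2 ] shift [-0.0002 -0.0002  0.0008]
[0.55666191 0.20527547 0.20076004] [-0.39303739 -0.25527238 -0.22326058]
```

View pics/c2.png

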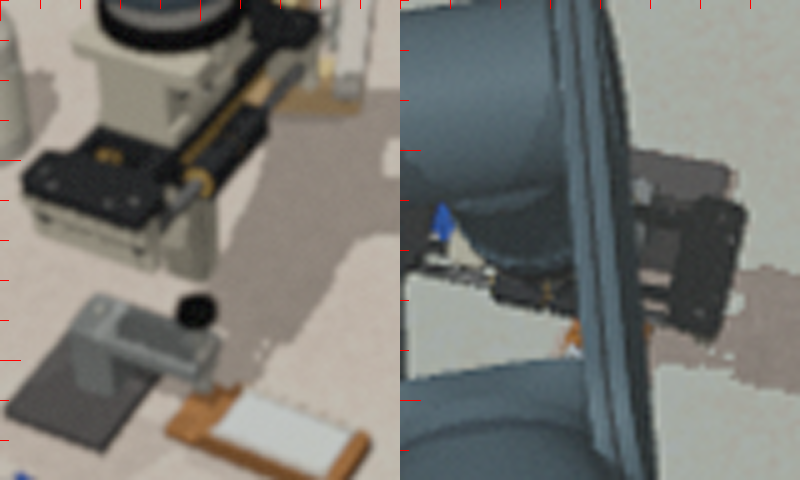

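The closed fingertips stand right above the knob: tips at about side (297,279), knob at (299,287). Now I press.

>>> move_arm(
  increments=[
    [[0, 0, 0], [0, 0, 0.012], -1],
    [[0, 0, 0], [0, 0, 0.02], -1],
    [[0, 0, 0], [0, 0, 0.026], -1],
    [[0, 0, 0], [0, 0, 0.032], -1],
    [[0, 0, 0], [0, 0, 0.037], -1],
    [[0, 0, 0], [0, 0, 0.04], -1],
    [[0, 0, 0], [0, 0, 0.042], -1],
    [[0, 0, 0], [0, 0, 0.043], -1],
    [[0, 0, 0], [0, 0, 0.043], -1],
    [[0, 0, 0], [0, 0, 0.043], -1],
  ],
)

```text
t: 3.95
eef_pos: [0.5564, 0.2053, 0.1584]
ee_rot: [[0.979, -0.204, 0.0], [-0.204, -0.979, 0.001], [-0.0, -0.001, -1.0]]
ft_force: [-4.9, -1.1, 8.3]
finger_gap: 0.0007
```

```bash
python3 -c "
from h import *
s=r.capture('side')
cv2.imwrite('pics/c3.png',crop(s,240,250,120,90,5))
o=r.observe();print(o['eef_pos'],o['ft_force'])"
```

```text
[0.5564511  0.2052587  0.15836568] [-4.00632923 -1.42961887  7.55661644]
```

View pics/c3.png

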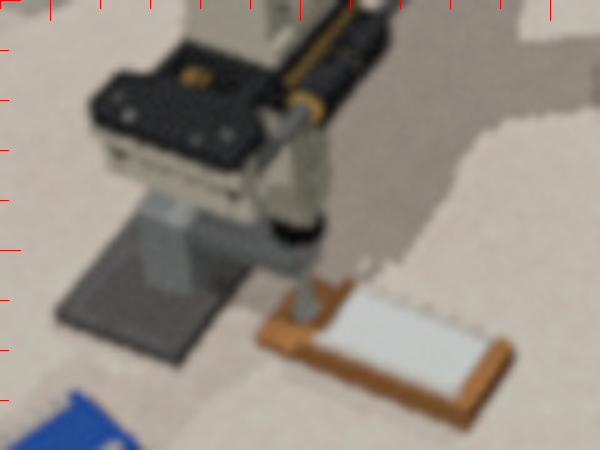

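The foot (side px about (302,311)) rests on the tongue. Tip height gives a depth of about 20.6 mm, at 7.6 N. Hold briefly, rise, then move back over the holder and open.

>>> move_arm(
  increments=[
    [[0, 0, 0], [0, 0, 0.0003], -1],
    [[0, 0, 0], [0, 0, 0.0003], -1],
    [[0, 0, 0], [0, 0, -0.012], -1],
    [[0, 0, 0], [0, 0, -0.03], -1],
    [[0, 0, 0], [0, 0, -0.06], -1],
    [[0, 0, 0], [-0.02, 0.001, -0.065], 1],
    [[0, 0, 0], [-0.062, 0.001, -0.065], 1],
    [[0, 0, 0], [-0.062, 0.001, -0.065], 1],
    [[0, 0, 0], [-0.062, 0.001, -0.065], 1],
    [[0, 0, 0], [-0.062, 0.001, -0.065], 1],
  ],
)

```text
t: 5.25
eef_pos: [0.4967, 0.2168, 0.2236]
ee_rot: [[0.979, -0.205, 0.002], [-0.205, -0.979, 0.001], [0.001, -0.002, -1.0]]
ft_force: [-0.8, -0.7, -0.3]
finger_gap: 0.0461
```

```bash
python3 -c "
from h import *
s=r.capture('side')
cv2.imwrite('pics/c4.png',crop(s,240,220,130,120,5))
go((.4957,.217,.087),-11.7);o=r.observe();print(o['eef_pos'],o['ft_force'],o['finger_gap'])"
```

```text
t 5.3 turn [-0.09 -0.04 -0.13] shift [-1.000e-03  1.000e-04  1.364e-01]
[0.49657809 0.21674395 0.22341043] [-0.21683389  0.0683782   0.2290987 ] 0.050011424942704004
```

View pics/c4.png

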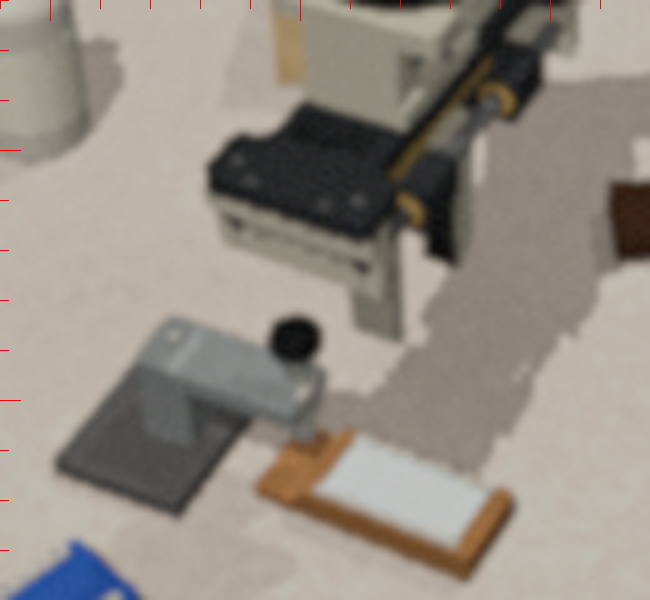

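The knob is back up at side (299,288) and the holder has not moved. Fingers go on opening during the descent.

>>> move_arm(
  increments=[
    [[0, 0, 0], [-0.001, 0, 0.02], 1],
    [[0, 0, 0], [-0.001, 0, 0.04], 1],
    [[0, 0, 0], [-0.001, 0, 0.06], 1],
    [[0, 0, 0], [-0.001, 0, 0.08], 1],
    [[0, 0, 0], [-0.001, 0, 0.1], 1],
    [[0, 0, 0], [-0.001, 0, 0.12], 1],
    [[0, 0, 0], [-0.001, 0, 0.13], 1],
    [[0, 0, 0], [-0.001, 0, 0.1355], 1],
    [[0, 0, 0], [-0.001, 0, 0.136], 1],
    [[0, 0, 0], [-0.001, 0, 0.136], 1],
  ],
)

```text
t: 6.55
eef_pos: [0.4962, 0.2172, 0.088]
ee_rot: [[0.979, -0.205, 0.002], [-0.205, -0.979, 0.002], [0.002, -0.002, -1.0]]
ft_force: [0.6, -0.4, -0.2]
finger_gap: 0.0929
```

>>> move_arm(
  increments=[
    [[0, 0, 0], [0, 0, 0], -0.2],
    [[0, 0, 0], [0, 0, 0], -0.2],
    [[0, 0, 0], [0, 0, 0], -0.3],
    [[0, 0, 0], [0, 0, 0], -0.4],
    [[0, 0, 0], [0, 0, 0], -1],
    [[0, 0, 0], [0, 0, 0], -1],
    [[0, 0, 0], [0, 0, 0], -1],
    [[0, 0, 0], [0, 0, 0], -1],
    [[0, 0, 0], [0, 0, 0], -1],
    [[0, 0, 0], [0, 0, 0], -1],
  ],
  force=45,
)

```text
t: 7.8
eef_pos: [0.4962, 0.2173, 0.088]
ee_rot: [[0.979, -0.205, 0.002], [-0.205, -0.979, 0.002], [0.002, -0.002, -1.0]]
ft_force: [0.3, 0.6, 0.6]
finger_gap: 0.0453
```

```bash
python3 -c "
from h import *
s=r.capture('side')
cv2.imwrite('pics/c5.png',crop(s,240,240,130,100,5))
o=r.observe();print(o['t'],o['eef_pos'],o['ft_force'],o['finger_gap'])"
```

```text
7.85 [0.49621067 0.2172545  0.08800898] [-1.06419189  1.38671095 -0.25194321] 0.04562535513293093
```

View pics/c5.png

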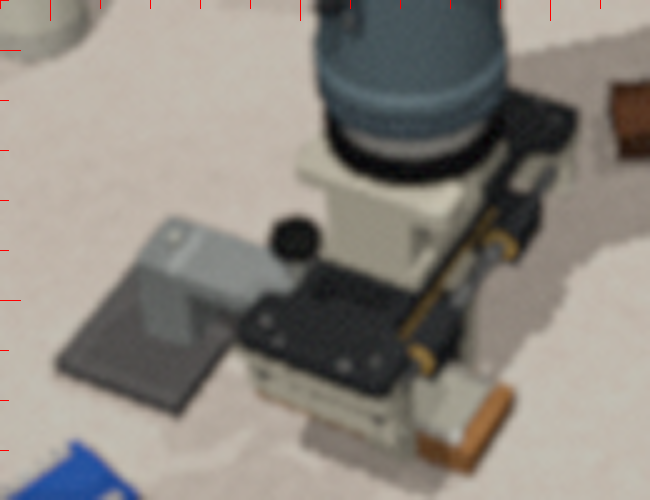

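Gripped at 45.6 mm, matching the 46 mm width. The knob is still up. Draw back, then lift.

>>> move_arm(
  increments=[
    [[0, 0, 0], [-0.005, 0, -0.0015], -1],
    [[0, 0, 0], [-0.015, 0, -0.002], -1],
    [[0, 0, 0], [-0.03, 0, -0.002], -1],
    [[0, 0, 0], [-0.045, 0, -0.002], -1],
    [[0, 0, 0], [-0.06, 0, -0.002], -1],
    [[0, 0, 0], [-0.065, 0, -0.006], -1],
    [[0, 0, 0], [-0.065, 0, -0.02], -1],
    [[0, 0, 0], [-0.065, 0, -0.04], -1],
    [[0, 0, 0], [-0.065, 0, -0.06], -1],
    [[0, 0, 0], [-0.065, 0, -0.06], -1],
  ],
)

```text
t: 9.1
eef_pos: [0.4343, 0.2308, 0.1502]
ee_rot: [[0.979, -0.205, 0.007], [-0.205, -0.979, 0.003], [0.007, -0.004, -1.0]]
ft_force: [-0.8, -0.2, -1.6]
finger_gap: 0.0454
```

```bash
python3 -c "
from h import *
s=r.capture('side');t=r.capture('top')
cv2.imwrite('pics/c6.png',crop(s,240,220,150,120,5))
o=r.observe();print(o['t'],o['eef_pos'],o['ft_force'],o['finger_gap'])
c,n=np.cos(np.radians(10.5)),np.sin(np.radians(10.5))
O=np.array([.561,-.2]); g=-45-8-50
g/=1000; print(O+g*np.array([c,n])); p=O+g*np.array([c,n]); go((*p,.147),10.5)"
```

```text
9.2 [0.43283031 0.23042131 0.14819429] [-0.27529497  0.04396188 -1.61201025] 0.04567200474216169
[ 0.45972474 -0.21877026]
t 9.2 turn [ -0.11  -0.19 -22.34] shift [1.185e-01 4.341e-01 4.000e-04]
```

View pics/c6.png

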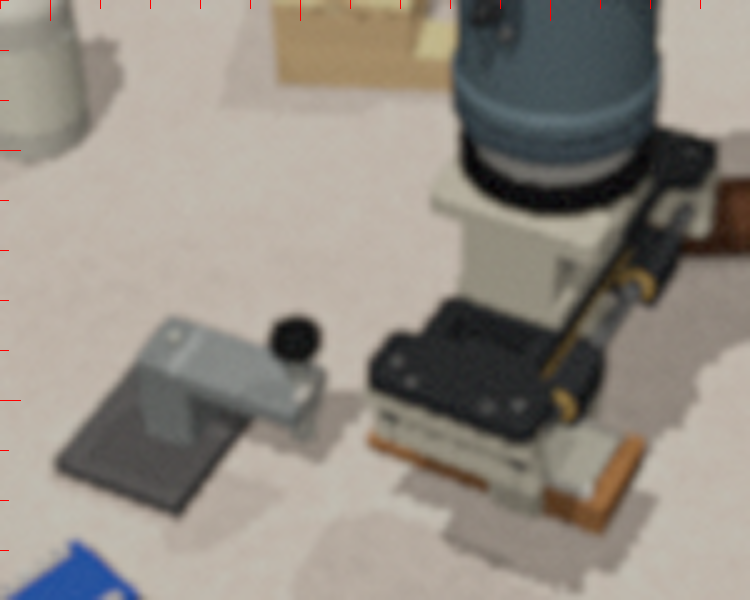

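Held flat and clear of the gauge. Carry to a staging pose 50 mm short of home, in line with the rack.

>>> move_arm(
  increments=[
    [[0, 0, -2], [0.012, 0.043, 0], -1],
    [[0, 0, -5], [0.027, 0.098, 0], -1],
    [[0, 0, -8], [0.042, 0.154, 0], -1],
    [[0, 0, -11], [0.057, 0.21, 0], -1],
    [[0, 0, -14], [0.072, 0.266, 0], -1],
    [[0, 0, -17], [0.088, 0.322, 0], -1],
    [[0, 0, -20], [0.103, 0.377, 0], -1],
    [[0, 0, -22.3], [0.115, 0.42, 0], -1],
    [[0, -0.2, -22.3], [0.1185, 0.434, 0], -1],
    [[0, -0.2, -22.3], [0.1185, 0.434, 0], -1],
  ],
)

```text
t: 10.45
eef_pos: [0.4593, -0.2187, 0.1466]
ee_rot: [[0.984, 0.179, -0.002], [0.179, -0.984, 0.003], [-0.001, -0.004, -1.0]]
ft_force: [0.6, -0.9, -1.5]
finger_gap: 0.0456
```

```bash
python3 -c "
from h import *
s=r.capture('side');t=r.capture('top')
cv2.imwrite('pics/c7.png',np.hstack([crop(s,290,160,80,120,5),crop(t,340,170,80,120,5)]))
o=r.observe();print(o['t'],o['eef_pos'],o['ft_force'],o['finger_gap'])
go((.4597,-.2188,.089),10.5)"
```

```text
10.55 [ 0.45922392 -0.21706637  0.14679658] [-0.30339748  0.6632496  -3.00836637] 0.04550550633530463
t 10.55 turn [-0.22  0.06 -0.03] shift [0.0002 0.002  0.0578]
```

View pics/c7.png

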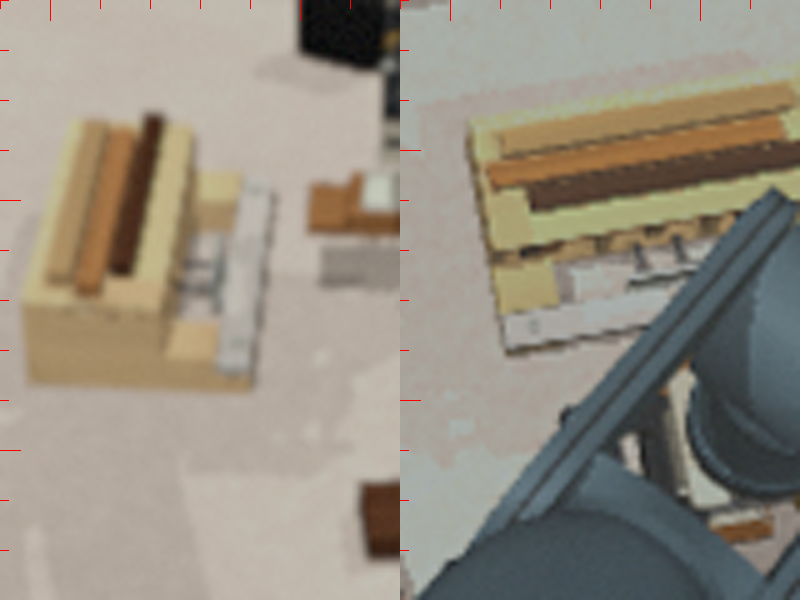

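The tongue (side px about (355,200)) points at the middle of the lip, and the clip prongs lie straight ahead of it. Lower first.

>>> move_arm(
  increments=[
    [[0, 0, 0], [0, 0.002, 0.01], -1],
    [[0, 0, 0], [0, 0.002, 0.022], -1],
    [[0, 0, 0], [0, 0.002, 0.034], -1],
    [[0, 0, 0], [0, 0.002, 0.045], -1],
    [[0, 0, 0], [0, 0.002, 0.052], -1],
    [[0, 0, 0], [0, 0.002, 0.056], -1],
    [[0, 0, 0], [0, 0.002, 0.0578], -1],
    [[0, 0, 0], [0, 0.002, 0.0578], -1],
    [[0, 0, 0], [0, 0.002, 0.0578], -1],
    [[0, 0, 0], [0, 0.002, 0.0578], -1],
  ],
  force=55,
)

```text
t: 11.8
eef_pos: [0.4596, -0.2189, 0.0893]
ee_rot: [[0.983, 0.182, -0.001], [0.182, -0.983, 0.003], [-0.001, -0.004, -1.0]]
ft_force: [1.3, -0.4, -1.4]
finger_gap: 0.0457
```

```bash
python3 -c "
from h import *
s=r.capture('side')
cv2.imwrite('pics/c8.png',crop(s,290,160,110,100,6))
o=r.observe();print(o['t'],o['eef_pos'],o['ft_force'],o['finger_gap'])
go((.4597,-.2188,.089),10.5)"
```

```text
11.85 [ 0.45957596 -0.21889291  0.0892307 ] [ 0.36640886  0.45474368 -1.40622248] 0.045538343808973446
t 11.85 turn [-0.2   0.04 -0.03] shift [ 0.0001 -0.0001  0.0002]
```

View pics/c8.png

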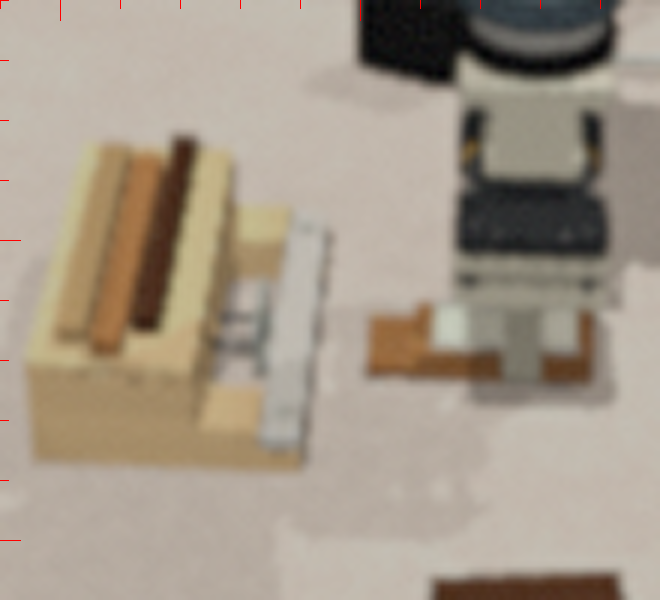

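The holder is flat at the bench in front of the lip, with a gap of about 24 mm, as planned. Push in towards the clip.

>>> move_arm(
  increments=[
    [[0, 0, 0], [0.008, 0, 0.0002], -1],
    [[0, 0, 0], [0.016, 0, 0.0002], -1],
    [[0, 0, 0], [0.022, 0, 0.0002], -1],
    [[0, 0, 0], [0.028, 0, 0.0002], -1],
    [[0, 0, 0], [0.032, 0, 0.0002], -1],
    [[0, 0, 0], [0.035, 0, 0.0002], -1],
    [[0, 0, 0], [0.037, 0, 0.0002], -1],
    [[0, 0, 0], [0.039, 0, 0.0002], -1],
    [[0, 0, 0], [0.041, 0, 0.0002], -1],
    [[0, 0, 0], [0.042, 0, 0.0002], -1],
  ],
)

```text
t: 13.1
eef_pos: [0.5, -0.2112, 0.0888]
ee_rot: [[0.983, 0.182, -0.003], [0.182, -0.983, 0.004], [-0.003, -0.004, -1.0]]
ft_force: [-5.5, -1.5, -0.5]
finger_gap: 0.0455
```

```bash
python3 -c "
from h import *
o=r.observe();print(o['t'],o['eef_pos'],o['ft_force'],o['torque'],o['finger_gap'])
go((.4597,-.2188,.089),10.5)"
```

```text
13.1 [ 0.50003429 -0.21122294  0.0887701 ] [-5.51757773 -1.48241454 -0.46590835] [-0.36174802  0.98942609 -0.18737125] 0.045499128243015184
t 13.1 turn [-0.25  0.14 -0.03] shift [-0.041   0.0001 -0.0001]
```

>>> move_arm(
  increments=[
    [[0, 0, 0], [0.002, 0, 0], -1],
    [[0, 0, 0], [0.003, 0, 0], -1],
    [[0, 0, 0], [0.004, 0, 0], -1],
    [[0, 0, 0], [0.005, 0, 0], -1],
    [[0, 0, 0], [0.006, 0, 0], -1],
    [[0, 0, 0], [0.007, 0, 0], -1],
    [[0, 0, 0], [0.008, 0, 0], -1],
    [[0, 0, 0], [0.0085, 0, 0], -1],
    [[0, 0, 0], [0.009, 0, 0], -1],
    [[0, 0, 0], [0.009, 0, 0], -1],
  ],
)

```text
t: 14.35
eef_pos: [0.5076, -0.2098, 0.0886]
ee_rot: [[0.983, 0.182, -0.006], [0.182, -0.983, 0.004], [-0.005, -0.005, -1.0]]
ft_force: [-7.9, -3.0, 1.3]
finger_gap: 0.0457
```

```bash
python3 -c "
from h import *
o=r.observe();print(o['t'],o['eef_pos'],o['ft_force'],o['torque'],o['finger_gap'])
go((.4597,-.2188,.089),10.5)"
```

```text
14.35 [ 0.50756046 -0.20984652  0.08857407] [-7.87354913 -3.03519567  1.2533382 ] [-0.57603194  1.17612192 -0.24895675] 0.045665464121225574
t 14.35 turn [-0.29  0.3  -0.04] shift [-0.0487  0.0001 -0.0002]
```

>>> move_arm(
  increments=[
    [[0, 0, 0], [0.002, 0, 0], -1],
    [[0, 0, 0], [0.0025, 0, 0], -1],
    [[0, 0, 0], [0.003, 0, 0], -1],
    [[0, 0, 0], [0.003, 0, 0], -1],
    [[0, 0, 0], [0.0035, 0, 0], -1],
    [[0, 0, 0], [0.0035, 0, 0], -1],
    [[0, 0, 0], [0.004, 0, 0], -1],
    [[0, 0, 0], [0.004, 0, 0], -1],
    [[0, 0, 0], [0.004, 0, 0], -1],
    [[0, 0, 0], [0.004, 0, 0], -1],
  ],
)

```text
t: 15.6
eef_pos: [0.5095, -0.2095, 0.0884]
ee_rot: [[0.983, 0.181, -0.01], [0.181, -0.983, 0.004], [-0.009, -0.006, -1.0]]
ft_force: [-10.7, -4.2, 3.5]
finger_gap: 0.0455
```

```bash
python3 -c "
from h import *
s=r.capture('side')
cv2.imwrite('pics/c9.png',crop(s,290,160,110,100,6))
o=r.observe();print(o['t'],o['eef_pos'],o['ft_force'],o['torque'],o['finger_gap'])
go((.4597,-.2188,.089),10.5)"
```

```text
15.65 [ 0.50951765 -0.20950066  0.08843533] [-10.58187914  -3.54177684   2.08551171] [-0.74240244  1.62572815 -0.26412669] 0.04546445932651632
t 15.65 turn [-0.35  0.53 -0.06] shift [-0.0507  0.0001 -0.0001]
```

View pics/c9.png

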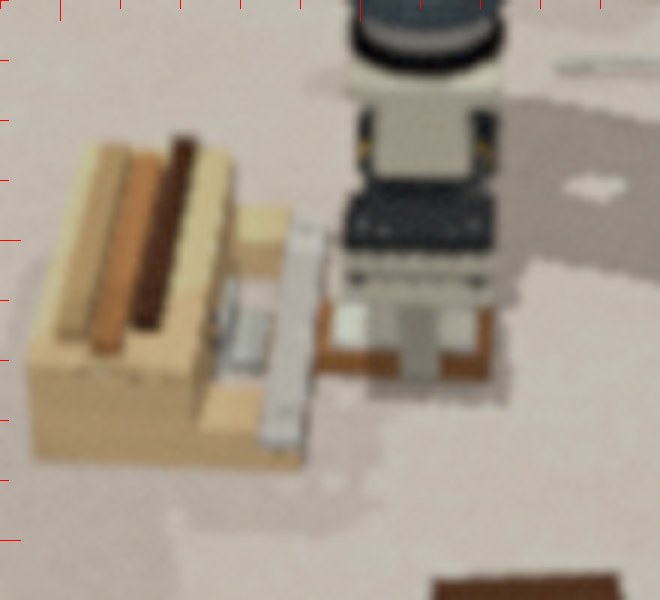

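The shoulder is at or very near the lip edge (side about (343,213)) and the clip is pushed back (about (331,216)). Push on until the force jumps.

>>> move_arm(
  increments=[
    [[0, 0.1, 0], [0.0025, 0, 0], -1],
    [[0, 0.2, 0], [0.003, 0, 0], -1],
    [[0, 0.3, 0], [0.0035, 0, 0], -1],
    [[0, 0.4, 0], [0.004, 0, 0], -1],
    [[0, 0.4, 0], [0.004, 0, 0], -1],
    [[0, 0.4, 0], [0.0045, 0, 0], -1],
    [[0, 0.4, 0], [0.0045, 0, 0], -1],
    [[0, 0.4, 0], [0.0045, 0, 0], -1],
    [[0, 0.4, 0], [0.0045, 0, 0], -1],
    [[0, 0.4, 0], [0.0045, 0, 0], -1],
  ],
  force=60,
)

```text
t: 16.9
eef_pos: [0.5098, -0.2095, 0.0882]
ee_rot: [[0.983, 0.182, -0.012], [0.182, -0.983, 0.006], [-0.011, -0.008, -1.0]]
ft_force: [-19.2, -6.8, 7.9]
finger_gap: 0.0456
```

```bash
python3 -c "
from h import *
o=r.observe();print(o['t'],o['eef_pos'],o['ft_force'],o['torque'],o['finger_gap'])
go((.4597,-.2188,.089),10.5)"
```

```text
16.9 [ 0.50978659 -0.20947535  0.08819509] [-19.16269599  -6.78057142   7.86478693] [-1.39962622  3.05347212 -0.34817242] 0.04563450004605037
t 16.9 turn [-0.45  0.62 -0.04] shift [-0.051   0.0001 -0.0003]
```

The force jumped to 20 N for 0.3 mm of travel, so the shoulder is on the lip. One last look, and a check that it holds steady.

```bash
python3 -c "
from h import *
s=r.capture('side');t=r.capture('top')
for i in range(8): r.capture('side')
cv2.imwrite('pics/c10.png',np.hstack([crop(s,320,185,60,50,7)[:350],crop(s,275,265,54,50,7)[:350]]))
o=r.observe();print(o['t'],o['eef_pos'],o['ft_force'],o['finger_gap'])"
```

```text
17.4 [ 0.50980566 -0.20946334  0.0881995 ] [-19.00708667  -7.09283836   8.54621344] 0.045427215841913865
```

View pics/c10.png

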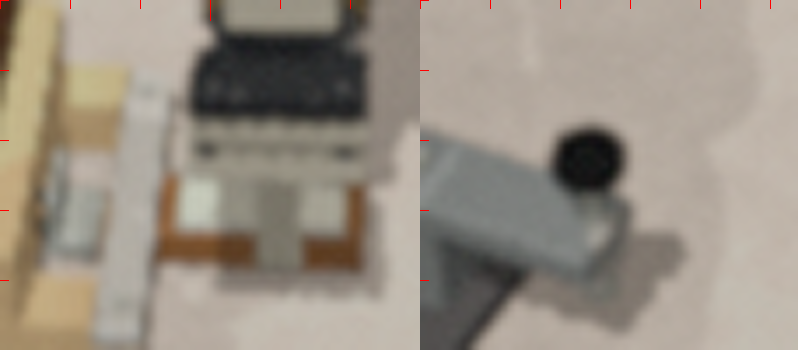

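The shoulder is flush with the lip at side (343,215), central behind the clip. The knob is up at (299,288), and the push holds steady at about 20 N. Handing in.

```bash
python3 -c "
from plant import r
print(r.job_done())"
```

```text
the job is handed in; nothing more can be done
None
```

I pressed the gauge foot onto the holder's tongue, let it spring back, and pushed the holder tongue first under the rack lip until its shoulder was home. I handed the job in at about 17.4 s, still holding it pressed there. No verdict came back.

- **Gauge:** the fingertip height put the foot at about 20.6 mm down, at about 8 N, for the required time. It sprang back, and the knob was at its original place in the last picture.
- **Home against the lip:** at the end the push force jumped from about 11 N to about 20 N for only 0.3 mm of travel. It held at about 20 N for the next 0.5 s, and the last side picture shows the shoulder flush with the lip and the clip pushed in.
- **Square:** the tool was within 0.1° of the rack's measured direction and tilted about 0.6° under the push. The opening between the fingers stayed at 45.5 mm, so the grip held.
- **Not measured directly:** the clip travel and the holder's sideways position are judged from the tool pose (51 mm of travel against 50 mm planned). I did not re-measure the bystanders, but nothing touched them as far as the pictures and forces showed.

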